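# Clamp a vial in the chuck with the torque-limiting lever

## Task

Put the vial that stands on the bench into the round well of the vial chuck, upright and fully home. Then clamp it: swing the chuck's lever clockwise, seen from above, until its torque limiter slips, and stop as soon as you are sure of it (about ten degrees of slip is right; more than twenty spoils it); leave the lever where it then is, untouched. Do not disturb the things that stand around.

Things in the scene. Friction and masses are not known exactly. Their poses are not given: they have to be found in the camera images.
- vial_mid (a point): centre (half-way up) of the loose glass vial with a black cap: a round cylinder 23 mm in diameter, 51 mm tall, 18 to 31 g; it stands upright on the bench, its z axis up. The cap (21 mm) is the top 7 mm.
- chuck: the vial chuck, fixed to the bench: an aluminium block 60 x 170 mm (along its x and y axes), its top 32 mm above the bench, on a steel foot plate 84 x 200 x 6 mm. Origin: centre of its underside. The well is 50 mm from its centre along -y, the lever's axis 50 mm along +y.
- well (a point): centre of the mouth of the chuck's round well, level with the block's top. The well is 25.5 mm in diameter and 20 mm deep, with a 1.5 mm chamfer; a vial that is home stands 31 mm out of the block, its centre 5.5 mm above this point. Axes as the chuck's, z up. When the lever is tightened, a pin in the wall presses the vial to the other side.
- lever_hub (a point): point on the lever's vertical axis at the underside of its round hub (40 mm in diameter), 44 mm above the bench. This point's x axis points along the lever to its post. The flat arm lies 46 to 55 mm above the bench, the hub's top is at 60 mm. Clockwise seen from above tightens. Under the hub is a steel collar (46 mm), which turns with the screw in the block.
- post (a point): the lever's grip: an upright black round post 14 mm in diameter at the lever's end, 85 mm from its axis, reaching from 55 to 99 mm above the bench (this point, 77 mm, is half-way up). Push or pull it sideways to swing the lever. Slipping takes 9 to 11 N here, across the lever.
- lever: the lever once more (origin as lever_hub). It runs easily (under 2.5 N at the post) for the 0.4 to 1.0 rad that the hidden screw has still to go; no angle shows how far that is. Then the force rises steeply to 9 to 11 N (0.9 N m), where the lever slips smoothly on its collar, at that same force, for as long as it is swung on. Small nibs opposite the arm, on hub and collar, part with the slip.
- tell_top (a point): top of the small steel slip tell (8 mm in diameter) in the middle of the hub, 17 mm above the lever's origin at the start. It rises 1 mm for each radian that the lever slips on its collar (0.09 rad of slip = 0.09 mm), far too little to measure in this state; it serves the judging.
- timer_mid (a point): bystander: lab timer, 62 x 68 x 19 mm
- dropper_mid (a point): bystander: dropper bottle, 33 mm in diameter, 102 mm tall; the point is half-way up
- dish_mid (a point): bystander: petri dish, 90 mm in diameter, 14 mm high
- counter_mid (a point): bystander: round tally counter, 63 x 71 x 29 mm
There are look-alikes about, which are no part of the job. Leave any blue or turquoise look-alike of the part that bears vial_mid alone.

How it is judged (in metres and radians):
On the way, in this order (a step that is already met when the one before it is completed fails the run):
1. the vial stands home and upright in the well, before the limiter has slipped (horizontal distance between vial_mid and well below 0.003 m and z of vial_mid in the frame of well below 0.0075 m and angle between vial_mid's own z axis and vertical below 0.12 rad and not (z of tell_top in the frame of lever above 0.01709 m)), for 0.2 s.
2. the lever has been swung clockwise until its limiter slipped, with the vial home in the well (z of tell_top in the frame of lever above 0.01709 m and z of vial_mid in the frame of well below 0.0075 m), for 0.1 s.
At the end, for the whole second after the job is handed in: The vial is home in the well (centre within 3 mm of the well's axis, lifted less than 2 mm from the well's floor, tilted less than 7 degrees) and the lever has slipped clockwise on its collar by 0.09 to 0.38 rad (5 to 22 degrees) in all (all of step 2 and horizontal distance between vial_mid and well below 0.003 m and angle between vial_mid's own z axis and vertical below 0.12 rad and not (z of tell_top in the frame of lever above 0.01738 m)); the robot touches nothing.
It fails at once if the lever was swung on more than 22 degrees after the limiter began to slip (z of tell_top in the frame of lever above 0.01738 m).
It fails at once if a bystander was moved by more than 20 mm (distance of any of timer_mid, dropper_mid, dish_mid, counter_mid from where it was at the start of the episode above 0.02 m).
It also fails if it takes over 72 s, if anything falls off the work surface, if the arm or the gripper's body presses on something with over 40 N, if the wrist force passes 120 N, or if a joint passes its speed limit or range.

## Robot

A 6-joint arm with a two-finger parallel gripper is mounted at the origin on the work surface; the furniture and walls round the work are solid. World frame = base frame: x ahead of the robot, y to its left, z up, the work surface at z = 0. Lengths are in mm, angles in rad, forces in N, time in s.
With the tool pointing down it reaches from about 350 to 775 mm from the base axis. Payload 7.3 kg.
Tool frame: the origin (TCP) lies at the very end of the fingers, on their centre line; the grasp point (between the pads) lies bot.grip_point_offset behind it (bot.grip_point_offset is the distance from the TCP to the grasp point, in mm); z points along the fingers, y is the line along which they close (so a half turn about z gives the same grasp; the last joint's range is limited). The gripper opens to 92 mm and grips with 3 to 60 N. Pads are 19 mm wide; open, the fingers measure 130 mm over their backs; the gripper's body (75 mm by 190 mm) begins 47 mm behind the grasp point.
Start: joints at [1.062, 0.342, 1.524, -0, 1.275, -0.146], TCP at [186.306, 490.851, 226.741] pointing down, gripper open.
Joint ranges: [-2.53, 2.53], [-0.77, 2.02], [0.04, 2.7], [-1, 4.14], [0.28, 2.66], [-3.11, 3.11]. Speed limits (rad/s): [2.57, 2.57, 3.14, 3.14, 3.14, 3.14].

## Interface

Orientations are given as [roll, pitch, yaw] about the fixed x, y, z axes, in that order (R = Rz(yaw) Ry(pitch) Rx(roll)).
In Python, from plant import bot gives the robot as it stands. The module is installed in compiled form; this text tells all that it offers.
- The arm moves only by the tool carry_out, never from a script. Its argument "plan" is a list of rows, each an object of numbers: "tx", "ty", "tz": the shift along the world's x, y, z in mm; "rx", "ry", "rz": the turn, a rotation vector about the world's x, y, z in rad. A call has 1 to 12 rows; each row shifts and turns the commanded pose from where the row before left it; what a row does not reach is not made up. A row lasts 1/10 s, in which the tool goes at most 50 mm and 8.59 degrees, less where a joint would pass 70% of its speed; a pose out of reach is approached as far as the arm can. A call with a gripper value outside its range is refused whole. "gripper" is the closure, from 0 (fully open) to 1 (shut), set as the call begins (left out, the last holds). The fingers move at their own pace and stop on an object; the grip force is fixed at half the most. Time passes only in rows, so rows that do not move let the fingers close. It gives the time, the measured TCP pose, the force, the opening and the grip force at its end, in the units of the state.
- bot.get_obs(): the state, without advancing time (a new reading comes with each control period).
- bot.capture(name): name is "scene" or "top" or "wrist"; returns the picture (420x560x3 uint8, red, green, blue); there is no depth.
- bot.camera_model(name): a dict with "camera_matrix" (3x3 intrinsics, pixels), "R" (3x3) and "t" (3): a world point X has camera coordinates R X + t. Camera axes: x right, y down, z forward; pixel columns grow to the right and rows downward; lengths in mm; the calibration is good to about 2 mm. A picture is of the moment at which its call begins: read the wrist's pose just before it. camera_model takes no time and is no camera call; for the wrist camera it gives the pose at the moment of the call.
- bot.close_job(): hands the job in; it is judged then, once.
The state is a dict: "time": time; "joint_positions": joint angles; "dq": joint speeds; "tau": joint torques, N m; "tool_pos": TCP position; "tcp_rot": TCP orientation; "contact_force": force on the tool from outside, world axes, zero at the start; "moment": the same for the moment, N m; "grip_width": finger opening in mm; "finger_force": force on a finger pad.
Only numpy, scipy, OpenCV 4.12 (cv2) and the standard library are available. Lean on these libraries where they do the work, as an engineer would, in place of code of your own. Each camera call takes 0.05 s, during which the arm holds its last target. There are 200 camera calls.

## Working session

There is one attempt and no reset: what is moved stays moved. The work goes in short steps, Python scripts to look and compute and a tool call to move; the robot and the scene stay as the last step left them, time stands still between calls to the robot, and variables do not carry over. Pictures are saved under pics/ and viewed, at most 10 in all, crops included, and the job is handed in when it is done.

Besides the shell and the picture viewer there is one more tool, called after ">>>" by a JSON object that holds its "method" and its "body", one argument or row to a line. carry_out: Moves the arm, as the interface text tells. Its arguments: {"type":"object","properties":{"plan":{"type":"array"},"gripper":{"type":"number"}},"required":["plan"]}

```bash
mkdir -p pics; cat > h.py <<'E'
import numpy as np, cv2
from plant import bot
def snap(n,f=None):
    m=bot.camera_model(n); im=bot.capture(n)
    if f: cv2.imwrite('pics/'+f,cv2.cvtColor(im,cv2.COLOR_RGB2BGR))
    return im,m
def ray(m,u,v,z):
    K,R,t=[np.array(m[k],float) for k in('camera_matrix','R','t')]
    c=-R.T@t; d=R.T@np.linalg.solve(K,[u,v,1]); return c+d*(z-c[2])/d[2]
def proj(m,X):
    K,R,t=[np.array(m[k],float) for k in('camera_matrix','R','t')]
    p=K@(R@np.array(X,float)+t); return p[:2]/p[2]
E
python3 - <<'E'
from h import *
a,m=snap('scene');b,n=snap('top')
for nm,i in(('top',b),('scene',a)): cv2.imwrite(f'pics/{nm}0.png',cv2.cvtColor(cv2.resize(i,(784,588),interpolation=cv2.INTER_CUBIC),cv2.COLOR_RGB2BGR))
print(bot.grip_point_offset,bot.get_obs());print(n,m)
E
```

```text
18.8 {'time': 0.1, 'joint_positions': array([ 1.06201583e+00,  3.42662550e-01,  1.52489364e+00, -1.91263834e-05,
        1.27537688e+00, -1.45993507e-01]), 'dq': array([ 2.95264981e-04, -2.67634226e-03, -3.96956244e-03, -5.58911763e-04,
       -6.11335438e-04, -4.14787586e-05]), 'tau': array([ 2.28843135e-03, -4.32001591e+01, -2.44694424e+01,  7.20617571e-02,
        5.26789168e-02, -4.98799568e-05]), 'tool_pos': array([186.12479328, 490.53190012, 226.11923881]), 'tcp_rot': array([-3.14026384e+00, -1.76901023e-04,  2.77881112e+00]), 'contact_force': array([-0.58686358, -0.44513737,  0.18876938]), 'moment': array([-0.01280964, -0.01617639, -0.01266088]), 'finger_force': 0.0, 'grip_width': 91.84973284116678}
{'camera_matrix': array([[534.54521717,   0.        , 282.3269834 ],
       [  0.        , 534.54521717, 212.00619082],
       [  0.        ,   0.        ,   1.        ]]), 'R': array([[-1.99928144e-02, -9.99798574e-01, -1.76061234e-03],
       [-9.93048486e-01,  2.00620775e-02, -1.15983697e-01],
       [ 1.15995657e-01, -5.70467121e-04, -9.93249557e-01]]), 't': array([ -15.63439737,  539.93397618, 1330.59423936])} {'camera_matrix': array([[480.02484966,   0.        , 279.50022705],
       [  0.        , 480.02484966, 213.36534193],
       [  0.        ,   0.        ,   1.        ]]), 'R': array([[-0.46648495,  0.88448474, -0.00886231],
       [ 0.51157958,  0.26161095, -0.81844123],
       [-0.7215803 , -0.38632429, -0.5745219 ]]), 't': array([ 249.60657817, -194.66069906, 1678.2217219 ])}
```

View pics/top0.png

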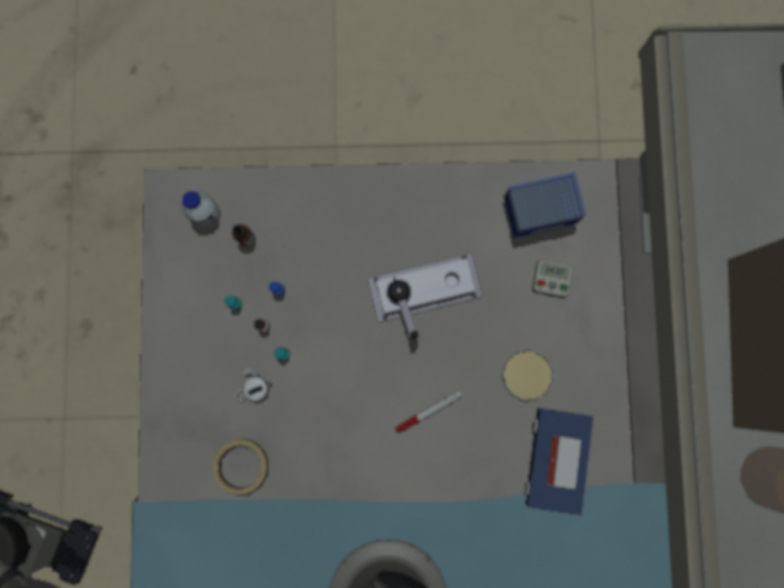

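View pics/scene0.png

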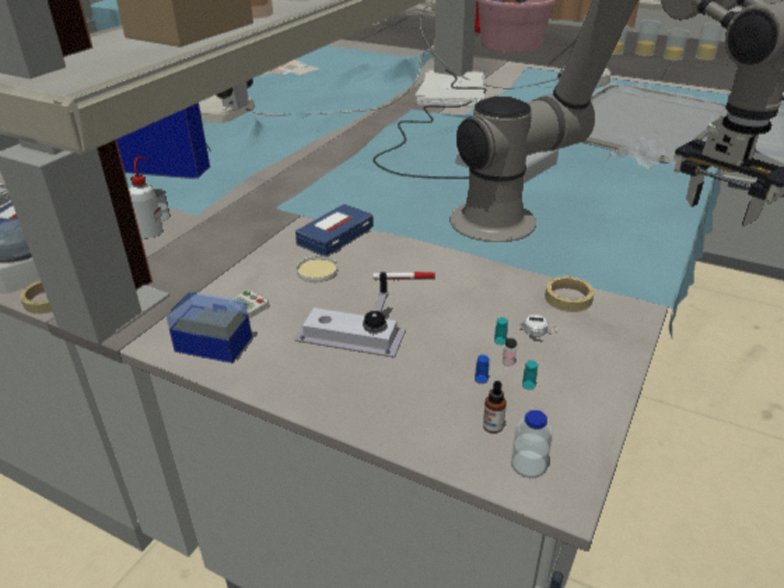

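Top view (784 px wide): the vial's black cap is near (260,324), among teal and blue look-alikes at (232,302), (277,290) and (281,354). The well is at (452,279), the hub at (399,291) and the post at about (413,336). The scene view agrees: vial at (510,352), well at (325,320).

```bash
python3 - <<'E'
from h import *
n=bot.camera_model('top');m=bot.camera_model('scene')
for nm,u,v,z in(('cap',260,324,51),('well',452,279,32),('hub',399,290,60),('post',413,334,99),('tealA',232,301,51),('blue',277,288,51),('tealB',281,353,51),('counter',256,389,29),('dropper',240,232,102),('dish',528,376,14)):
    print(nm,ray(n,u/1.4,v/1.4,z).round())
for nm,u,v,z in(('cap',511,343,51),('well',325,320,32),('hub',375,314,60),('post',383,275,99)):
    print('s',nm,ray(m,u/1.4,v/1.4,z).round())
w=bot.camera_model('wrist');o=bot.get_obs()
print(w,'\ncam',-w['R'].T@w['t'])
E
```

```text
cap [493. 216.  51.]
well [ 570. -131.   32.]
hub [548. -33.  60.]
post [467. -56.  99.]
tealA [536. 266.  51.]
blue [557. 186.  51.]
tealB [441. 179.  51.]
counter [378. 227.  29.]
dropper [650. 242. 102.]
dish [ 392. -265.   14.]
s cap [502. 225.  51.]
s well [ 575. -123.   32.]
s hub [547. -28.  60.]
s post [474. -49.  99.]
{'camera_matrix': array([[333.03706845,   0.        , 278.82321602],
       [  0.        , 333.03706845, 205.74225062],
       [  0.        ,   0.        ,   1.        ]]), 'R': array([[ 0.35481164,  0.93493519, -0.00221175],
       [ 0.89930898, -0.3406426 ,  0.27423708],
       [ 0.25564048, -0.09929155, -0.96165957]]), 't': array([-523.05343739,  -36.09205386,  389.9276063 ])} 
cam [118.36207656 515.44309007 383.71853304]
```

>>> {"method": "carry_out", "body": {
  "plan": [
    {"tx": 29,"ty": -27,"rz": 0.09},
    {"tx": 29,"ty": -27,"rz": 0.09},
    {"tx": 29,"ty": -27,"rz": 0.09},
    {"tx": 29,"ty": -27,"rz": 0.093},
    {"tx": 29,"ty": -27},
    {"tx": 29,"ty": -27},
    {"tx": 29,"ty": -27},
    {"tx": 29,"ty": -27},
    {"tx": 29,"ty": -27,"tz": -10},
    {"tx": 29,"ty": -27,"tz": -10},
    {},
    {}
  ],
  "gripper": 0.42
}}

```text
invalid input at $.plan[0]: expected keys tx, ty, tz, rx, ry, rz
```

```bash
python3 - <<'E'
from h import *
a,m=snap('wrist','w1.png'); o=bot.get_obs(); print(o['tool_pos'],o['tcp_rot'],o['grip_width'],o['contact_force'])
print('cam',-m['R'].T@m['t'],'cap predicted',proj(m,[498,220,51]))
np.savez('w1.npz',**m)
E
```

```text
[186.14894142 490.57588825 226.20152564] [-3.14044366e+00 -1.80325149e-04  2.77882275e+00] 91.80847476843466 [-0.65838189  0.32521516 -0.32383734]
cam [118.36207656 515.44309007 383.71853304] cap predicted [173.77869543 467.4938488 ]
```

View pics/w1.png

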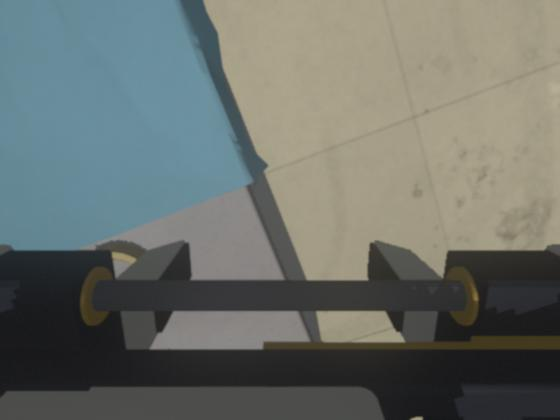

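The wrist picture is unmoved, since the plan was refused: every key must be given. The gripper hides rows below about 250, so I will stand about 30 mm beyond the vial in x.

>>> {"method": "carry_out", "body": {
  "plan": [
    {"tx": 34,"ty": -27,"tz": 0,"rx": 0,"ry": 0,"rz": 0.09},
    {"tx": 34,"ty": -27,"tz": 0,"rx": 0,"ry": 0,"rz": 0.09},
    {"tx": 34,"ty": -27,"tz": 0,"rx": 0,"ry": 0,"rz": 0.09},
    {"tx": 34,"ty": -27,"tz": 0,"rx": 0,"ry": 0,"rz": 0.093},
    {"tx": 34,"ty": -27,"tz": 0,"rx": 0,"ry": 0,"rz": 0},
    {"tx": 34,"ty": -27,"tz": 0,"rx": 0,"ry": 0,"rz": 0},
    {"tx": 34,"ty": -27,"tz": 0,"rx": 0,"ry": 0,"rz": 0},
    {"tx": 34,"ty": -27,"tz": -10,"rx": 0,"ry": 0,"rz": 0},
    {"tx": 34,"ty": -27,"tz": -10,"rx": 0,"ry": 0,"rz": 0},
    {"tx": 34,"ty": -27,"tz": -10,"rx": 0,"ry": 0,"rz": 0},
    {"tx": 0,"ty": 0,"tz": 0,"rx": 0,"ry": 0,"rz": 0},
    {"tx": 0,"ty": 0,"tz": 0,"rx": 0,"ry": 0,"rz": 0}
  ],
  "gripper": 0.42
}}

```text
time: 1.35
tool_pos: [526.3, 220.1, 195.9]
tcp_rot: [-3.141, -0.002, 3.14]
contact_force: [0.1, -0.2, 0.1]
grip_width: 53.3
finger_force: 0.0
```

```bash
python3 - <<'E'
from h import *
a,m=snap('wrist','w1.png'); o=bot.get_obs(); print(o['tool_pos'],o['tcp_rot'],o['grip_width'],o['contact_force'])
print('cam',-m['R'].T@m['t'],'cap predicted',proj(m,[498,220,51]))
np.savez('w1.npz',**m)
E
```

```text
[525.78807126 220.95980858 196.39759508] [ 3.14142893e+00 -1.26680518e-03  3.14126488e+00] 52.886502897622336 [-0.47062507  0.27850316 -0.24534998]
cam [453.92935111 218.74765434 353.59804476] cap predicted [280.56257218 161.83450276]
```

View pics/w1.png

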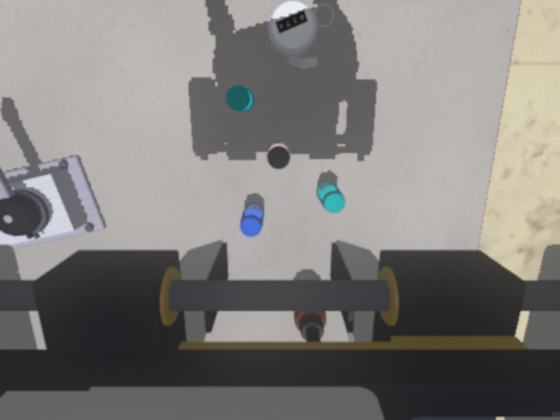

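The black cap is at about (279,157), between teal (240,98), teal (331,200) and blue (251,225).

```bash
python3 - <<'E'
from h import *
a=cv2.imread('pics/w1.png');m=dict(np.load('w1.npz'))
g=a.max(2); x0,y0=255,135
b=(g[y0:180,x0:303]<50).astype(np.uint8)
k,l,s,c=cv2.connectedComponentsWithStats(b)
for i in range(1,k):
    if s[i,4]>60: print(s[i],c[i]+[x0,y0],ray(m,*(c[i]+[x0,y0]),51).round(1))
for u,v in((239,98),(332,205),(251,228)): print(ray(m,u,v,51).round())
print(g[157,255:303], g[140:180,279])
E
```

```text
[443. 184.  51.]
[539. 269.  51.]
[562. 192.  51.]
[117 155 175 179 180 180 180 180 179 181 176 154 112  75  62  61  59  63
  61  60  62  61  61  61  61  60  61  61  61  62  59  60  60  66  99 145
 173 180 180 180 181 181 180 181 181 180 180 181] [ 96  94 103 150 192 175 116  69  58  58  57  59  59  59  60  59  60  61
  61  61  62  62  63  63  62  62  64  67 101 153 176 180 181 181 180 181
 181 180 179 178]
```

>>> {"method": "carry_out", "body": {
  "plan": [
    {"tx": -16,"ty": -1,"tz": -20,"rx": 0,"ry": 0,"rz": 0},
    {"tx": -16,"ty": -1,"tz": -30,"rx": 0,"ry": 0,"rz": 0},
    {"tx": 0,"ty": 0,"tz": -30,"rx": 0,"ry": 0,"rz": 0},
    {"tx": 0,"ty": 0,"tz": -30,"rx": 0,"ry": 0,"rz": 0},
    {"tx": 0,"ty": 0,"tz": -25,"rx": 0,"ry": 0,"rz": 0},
    {"tx": 0,"ty": 0,"tz": -20,"rx": 0,"ry": 0,"rz": 0},
    {"tx": 0,"ty": 0,"tz": -12,"rx": 0,"ry": 0,"rz": 0},
    {"tx": 0,"ty": 0,"tz": -5,"rx": 0,"ry": 0,"rz": 0},
    {"tx": 0,"ty": 0,"tz": 0,"rx": 0,"ry": 0,"rz": 0},
    {"tx": 0,"ty": 0,"tz": 0,"rx": 0,"ry": 0,"rz": 0}
  ]
}}

```text
time: 2.4
tool_pos: [494.8, 219.3, 25.7]
tcp_rot: [3.141, 0.002, -3.141]
contact_force: [0.5, 0.2, 0.3]
grip_width: 53.0
finger_force: 0.0
```

>>> {"method": "carry_out", "body": {
  "plan": [
    {"tx": 0,"ty": 0,"tz": 0,"rx": 0,"ry": 0,"rz": 0},
    {"tx": 0,"ty": 0,"tz": 0,"rx": 0,"ry": 0,"rz": 0},
    {"tx": 0,"ty": 0,"tz": 0,"rx": 0,"ry": 0,"rz": 0},
    {"tx": 0,"ty": 0,"tz": 0,"rx": 0,"ry": 0,"rz": 0},
    {"tx": 0,"ty": 0,"tz": 0,"rx": 0,"ry": 0,"rz": 0},
    {"tx": 0,"ty": 0,"tz": 0,"rx": 0,"ry": 0,"rz": 0},
    {"tx": 0,"ty": 0,"tz": 0,"rx": 0,"ry": 0,"rz": 0},
    {"tx": 0,"ty": 0,"tz": 0,"rx": 0,"ry": 0,"rz": 0}
  ],
  "gripper": 1
}}

```text
time: 3.2
tool_pos: [494.4, 218.9, 24.8]
tcp_rot: [3.141, 0.0, -3.141]
contact_force: [0.2, -0.2, 2.1]
grip_width: 21.4
finger_force: 30.0
```

>>> {"method": "carry_out", "body": {
  "plan": [
    {"tx": 0,"ty": 0,"tz": 15,"rx": 0,"ry": 0,"rz": 0},
    {"tx": 0,"ty": 0,"tz": 30,"rx": 0,"ry": 0,"rz": 0},
    {"tx": 0,"ty": 0,"tz": 40,"rx": 0,"ry": 0,"rz": 0},
    {"tx": 0,"ty": 0,"tz": 30,"rx": 0,"ry": 0,"rz": 0},
    {"tx": 13,"ty": -43,"tz": 10,"rx": 0,"ry": 0,"rz": 0},
    {"tx": 13,"ty": -43,"tz": 5,"rx": 0,"ry": 0,"rz": 0},
    {"tx": 13,"ty": -43,"tz": 0,"rx": 0,"ry": 0,"rz": 0},
    {"tx": 13,"ty": -43,"tz": 0,"rx": 0,"ry": 0,"rz": 0},
    {"tx": 13,"ty": -43,"tz": 0,"rx": 0,"ry": 0,"rz": 0},
    {"tx": 13,"ty": -43,"tz": 0,"rx": 0,"ry": 0,"rz": 0},
    {"tx": 13,"ty": -43,"tz": 0,"rx": 0,"ry": 0,"rz": 0},
    {"tx": 14,"ty": -43,"tz": 0,"rx": 0,"ry": 0,"rz": 0}
  ]
}}

```text
time: 4.4
tool_pos: [599.3, -126.9, 154.5]
tcp_rot: [3.141, -0.001, -3.142]
contact_force: [1.0, 0.9, 0.5]
grip_width: 21.5
finger_force: 30.0
```

>>> {"method": "carry_out", "body": {
  "plan": [
    {"tx": 0,"ty": 0,"tz": 0,"rx": 0,"ry": 0,"rz": 0},
    {"tx": 0,"ty": 0,"tz": 0,"rx": 0,"ry": 0,"rz": 0},
    {"tx": 0,"ty": 0,"tz": 0,"rx": 0,"ry": 0,"rz": 0}
  ]
}}

```text
time: 4.7
tool_pos: [598.8, -124.2, 154.4]
tcp_rot: [3.141, -0.001, -3.141]
contact_force: [0.1, 0.5, -0.9]
grip_width: 21.7
finger_force: 30.0
```

```bash
python3 - <<'E'
from h import *
a,m=snap('wrist','w2.png'); o=bot.get_obs(); print(o['tool_pos'],o['tcp_rot'],o['grip_width'],o['contact_force'],o['finger_force'])
print('cam',-m['R'].T@m['t'],'well',proj(m,[572,-127,32]))
np.savez('w2.npz',**m)
E
```

```text
[ 598.93607183 -123.83012232  154.62750485] [ 3.14100831e+00 -6.46753968e-04 -3.14011815e+00] 21.660040282247966 [-0.31655532 -0.17885181 -0.50375826] 29.991450928500853
cam [ 526.29884689 -125.87808605  312.051282  ] well [277.42082358 167.31287989]
```

View pics/w2.png

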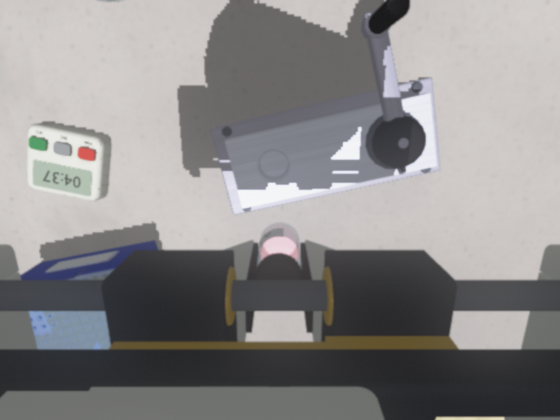

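The vial hangs upright in the grip with its bottom near (280,235). The well is a shaded circle near (274,165), the hub is near (397,141), and the post's top is at about (385,15).

```bash
python3 - <<'E'
from h import *
a=cv2.imread('pics/w2.png');m=dict(np.load('w2.npz'))
g=cv2.cvtColor(a,cv2.COLOR_BGR2GRAY)
c=g[130:205,235:315]
big=cv2.resize(c,None,fx=6,fy=6,interpolation=cv2.INTER_CUBIC)
big=cv2.createCLAHE(4,(4,4)).apply(cv2.normalize(big,None,0,255,cv2.NORM_MINMAX))
h=cv2.HoughCircles(big,cv2.HOUGH_GRADIENT,1.5,60,param1=60,param2=25,minRadius=75,maxRadius=115)
for x,y,r in (h[0][:4] if h is not None else []):
    u,v=x/6+235-.4,y/6+130-.4; print(u,v,r/6,ray(m,u,v,32).round(1))
    cv2.circle(big,(int(x),int(y)),int(r),255,1)
h2=g[205:265,240:325]; b2=cv2.resize(h2,None,fx=6,fy=6,interpolation=cv2.INTER_CUBIC)
W=max(big.shape[1],b2.shape[1]); 
hub=cv2.HoughCircles(cv2.resize(g[100:185,350:440],None,fx=4,fy=4,interpolation=cv2.INTER_CUBIC),cv2.HOUGH_GRADIENT,1.5,60,param1=80,param2=30,minRadius=90,maxRadius=140)
for x,y,r in hub[0][:2]: print('hub',x/4+350,y/4+100,r/4,ray(m,x/4+350,y/4+100,58).round(1))
for nm,p in(('post top',(395,8)),('tell',(403,143))): print(nm,ray(m,*p,99 if 'post' in nm else 61).round(1))
o=bot.get_obs()['tool_pos']
for z in(-24,20): print('vial at',z,proj(m,o+[0,0,z+.0]))
out=np.zeros((max(big.shape[0],b2.shape[0])//1,0),np.uint8)
H=out.shape[0]; f=lambda i:cv2.copyMakeBorder(i,0,H-i.shape[0],0,0,cv2.BORDER_CONSTANT)
cv2.imwrite('pics/c2.png',cv2.resize(np.hstack([f(big),f(b2)]),None,fx=.78,fy=.78))
E
```

```text
272.725 163.475 12.724999 [ 568.7 -131.    32. ]
282.225 188.475 14.575 [ 590.3 -122.9   32. ]
245.225 171.475 16.550001 [ 575.6 -154.3   32. ]
306.225 173.975 15.900001 [ 577.7 -102.5   32. ]
hub 398.5625 139.9375 26.775 [547.  -35.9  58. ]
post top [469.8 -59.8  99. ]
tell [549.  -33.5  61. ]
vial at -24 [282.20010796 240.56865445]
vial at 20 [283.1498308  276.58848173]
```

View pics/c2.png

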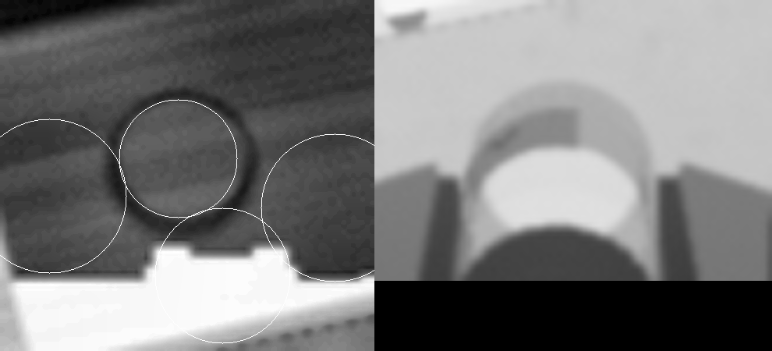

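The well's ring is centred at about (273.3,163.8) and its outer size matches the chamfer. The vial bottom's ellipse spans u 260.5–299 (centre 279.6), with its far edge at row 222.

```bash
python3 - <<'E'
from h import *
m=dict(np.load('w2.npz'));o=bot.get_obs()['tool_pos'];zb=o[2]-24.5
w=ray(m,273.3,163.8,32); b=ray(m,279.6,222.1,zb)+[11.5,0,0]
print(o,w,b,'go',w-b)
E
```

```text
[ 598.93607183 -123.83012232  154.62750485] [ 569.01862965 -130.47679835   32.        ] [ 599.24306593 -125.36264834  130.12750485] go [-30.22443627  -5.11415002 -98.12750485]
```

>>> {"method": "carry_out", "body": {
  "plan": [
    {"tx": -15,"ty": -2.7,"tz": -10,"rx": 0,"ry": 0,"rz": 0},
    {"tx": -15,"ty": -2.7,"tz": -20,"rx": 0,"ry": 0,"rz": 0},
    {"tx": 0,"ty": 0,"tz": -20,"rx": 0,"ry": 0,"rz": 0},
    {"tx": 0,"ty": 0,"tz": -20,"rx": 0,"ry": 0,"rz": 0},
    {"tx": 0,"ty": 0,"tz": -14,"rx": 0,"ry": 0,"rz": 0},
    {"tx": 0,"ty": 0,"tz": -8,"rx": 0,"ry": 0,"rz": 0},
    {"tx": 0,"ty": 0,"tz": 0,"rx": 0,"ry": 0,"rz": 0},
    {"tx": 0,"ty": 0,"tz": 0,"rx": 0,"ry": 0,"rz": 0},
    {"tx": 0,"ty": 0,"tz": 0,"rx": 0,"ry": 0,"rz": 0},
    {"tx": 0,"ty": 0,"tz": 0,"rx": 0,"ry": 0,"rz": 0}
  ]
}}

```text
time: 5.75
tool_pos: [569.8, -130.6, 63.6]
tcp_rot: [-3.141, 0.001, -3.141]
contact_force: [0.9, -0.3, 0.5]
grip_width: 21.7
finger_force: 30.0
```

```bash
python3 - <<'E'
from h import *
a,m=snap('wrist','w3.png'); o=bot.get_obs(); print(o['tool_pos'],o['tcp_rot'],o['grip_width'],o['contact_force'],o['finger_force'])
np.savez('w3.npz',**m)
im=cv2.imread('pics/w3.png')[190:290,220:340]
cv2.imwrite('pics/c3.png',cv2.convertScaleAbs(cv2.resize(im,None,fx=6,fy=6,interpolation=cv2.INTER_CUBIC),alpha=1.6))
E
```

```text
[ 569.65477348 -130.64620853   63.41126871] [-3.14124982e+00  1.13591398e-03 -3.14133573e+00] 21.581016927437087 [-0.37639911 -0.87903368 -0.13911363] 29.991453870898113
```

View pics/c3.png

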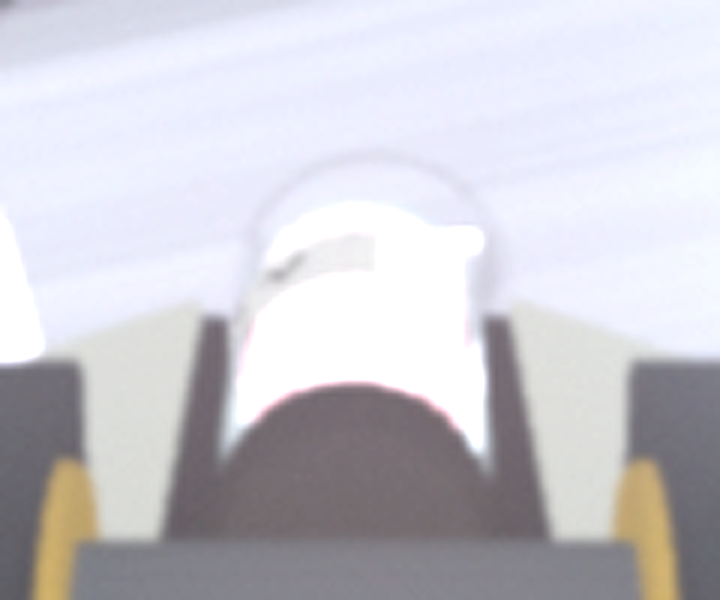

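```bash
python3 - <<'E'
from h import *
m=dict(np.load('w3.npz'))
q=lambda x,y:(220+x/6-.4,190+y/6-.4)
w=ray(m,*q(375,155),31.5); print('ring top',w,'wx',w[0]+12.75,w[0]+14)
for x in(357,366):
    b=ray(m,*q(x,203),39); print('vial',b,b[0]+11.5)
print('ring sides',ray(m,*q(248,250),31.5),ray(m,*q(502,265),31.5))
E
```

```text
ring top [ 557.18786214 -130.35001906   31.5       ] wx 569.937862136005 571.187862136005
vial [ 559.64735284 -132.13682108   39.        ] 571.1473528402036
vial [ 559.64664868 -131.27072424   39.        ] 571.1466486805749
ring sides [ 567.25261959 -143.13218187   31.5       ] [ 568.84398395 -117.47370289   31.5       ]
```

The ring is the well's 25.5 mm edge. The vial bottom must go about +1.2 mm in y and −0.9 mm in x.

>>> {"method": "carry_out", "body": {
  "plan": [
    {"tx": -0.9,"ty": 1.2,"tz": 0,"rx": 0,"ry": 0,"rz": 0},
    {"tx": 0,"ty": 0,"tz": 0,"rx": 0,"ry": 0,"rz": 0},
    {"tx": 0,"ty": 0,"tz": -3,"rx": 0,"ry": 0,"rz": 0},
    {"tx": 0,"ty": 0,"tz": -3,"rx": 0,"ry": 0,"rz": 0},
    {"tx": 0,"ty": 0,"tz": -3,"rx": 0,"ry": 0,"rz": 0},
    {"tx": 0,"ty": 0,"tz": -2,"rx": 0,"ry": 0,"rz": 0},
    {"tx": 0,"ty": 0,"tz": 0,"rx": 0,"ry": 0,"rz": 0},
    {"tx": 0,"ty": 0,"tz": 0,"rx": 0,"ry": 0,"rz": 0}
  ]
}}

```text
time: 6.6
tool_pos: [568.5, -129.3, 51.5]
tcp_rot: [3.141, 0.0, -3.141]
contact_force: [1.2, 0.6, -0.9]
grip_width: 21.2
finger_force: 30.0
```

>>> {"method": "carry_out", "body": {
  "plan": [
    {"tx": 0,"ty": 0,"tz": -3,"rx": 0,"ry": 0,"rz": 0},
    {"tx": 0,"ty": 0,"tz": -3,"rx": 0,"ry": 0,"rz": 0},
    {"tx": 0,"ty": 0,"tz": -3,"rx": 0,"ry": 0,"rz": 0},
    {"tx": 0,"ty": 0,"tz": -3,"rx": 0,"ry": 0,"rz": 0},
    {"tx": 0,"ty": 0,"tz": 0,"rx": 0,"ry": 0,"rz": 0},
    {"tx": 0,"ty": 0,"tz": 0,"rx": 0,"ry": 0,"rz": 0}
  ]
}}

```text
time: 7.2
tool_pos: [568.6, -129.4, 39.6]
tcp_rot: [3.142, 0.0, -3.141]
contact_force: [5.5, 0.6, -0.6]
grip_width: 21.4
finger_force: 30.0
```

>>> {"method": "carry_out", "body": {
  "plan": [
    {"tx": 0.7,"ty": 0,"tz": 0,"rx": 0,"ry": 0,"rz": 0},
    {"tx": 0,"ty": 0,"tz": -1,"rx": 0,"ry": 0,"rz": 0},
    {"tx": 0,"ty": 0,"tz": -1,"rx": 0,"ry": 0,"rz": 0},
    {"tx": 0,"ty": 0,"tz": -0.5,"rx": 0,"ry": 0,"rz": 0},
    {"tx": 0,"ty": 0,"tz": 0,"rx": 0,"ry": 0,"rz": 0},
    {"tx": 0,"ty": 0,"tz": 0,"rx": 0,"ry": 0,"rz": 0}
  ]
}}

```text
time: 7.8
tool_pos: [569.1, -129.3, 37.3]
tcp_rot: [3.142, 0.0, -3.141]
contact_force: [3.1, 0.9, 1.3]
grip_width: 21.1
finger_force: 30.0
```

>>> {"method": "carry_out", "body": {
  "plan": [
    {"tx": 0.3,"ty": 0,"tz": -0.5,"rx": 0,"ry": 0,"rz": 0},
    {"tx": 0,"ty": 0,"tz": -0.4,"rx": 0,"ry": 0,"rz": 0},
    {"tx": 0,"ty": 0,"tz": 0,"rx": 0,"ry": 0,"rz": 0},
    {"tx": 0,"ty": 0,"tz": 0,"rx": 0,"ry": 0,"rz": 0}
  ]
}}

```text
time: 8.2
tool_pos: [569.4, -129.3, 36.8]
tcp_rot: [3.142, 0.0, -3.141]
contact_force: [1.6, 1.6, 5.7]
grip_width: 21.7
finger_force: 30.0
```

>>> {"method": "carry_out", "body": {
  "plan": [
    {"tx": 0,"ty": 0,"tz": 0,"rx": 0,"ry": 0,"rz": 0},
    {"tx": 0,"ty": 0,"tz": 0,"rx": 0,"ry": 0,"rz": 0},
    {"tx": 0,"ty": 0,"tz": 0,"rx": 0,"ry": 0,"rz": 0},
    {"tx": 0,"ty": 0,"tz": 0,"rx": 0,"ry": 0,"rz": 0},
    {"tx": 0,"ty": 0,"tz": 10,"rx": 0,"ry": 0,"rz": 0},
    {"tx": 0,"ty": 0,"tz": 20,"rx": 0,"ry": 0,"rz": 0},
    {"tx": 0,"ty": 0,"tz": 35,"rx": 0,"ry": 0,"rz": 0},
    {"tx": 0,"ty": 0,"tz": 35,"rx": 0,"ry": 0,"rz": 0},
    {"tx": 0,"ty": 15,"tz": 30,"rx": 0,"ry": 0,"rz": 0},
    {"tx": 0,"ty": 25,"tz": 20,"rx": 0,"ry": 0,"rz": 0},
    {"tx": 0,"ty": 0,"tz": 0,"rx": 0,"ry": 0,"rz": 0},
    {"tx": 0,"ty": 0,"tz": 0,"rx": 0,"ry": 0,"rz": 0}
  ],
  "gripper": 0.55
}}

```text
time: 9.4
tool_pos: [569.3, -89.2, 186.9]
tcp_rot: [-3.141, 0.001, -3.14]
contact_force: [-0.9, -0.3, -0.9]
grip_width: 41.4
finger_force: 0.0
```

```bash
python3 - <<'E'
from h import *
a,m=snap('wrist','w4.png'); o=bot.get_obs(); print(o['time'],o['tool_pos'],o['tcp_rot'],o['grip_width'],o['contact_force'],o['finger_force'])
np.savez('w4.npz',**m)
print('vial top',proj(m,[570,-130,63]),'post top',proj(m,[469,-59,99]),'hub',proj(m,[548,-34,60]))
E
```

```text
9.45 [568.96971118 -89.59081876 185.9725139 ] [-3.14148918e+00 -8.89570934e-04 -3.14103760e+00] 41.588296556496445 [ 0.53514845 -0.53339246 -0.94824058] 0.0
vial top [234.1647524  197.91561324] post top [325.63873064  68.78853872] hub [344.87727249 172.57416881]
```

View pics/w4.png

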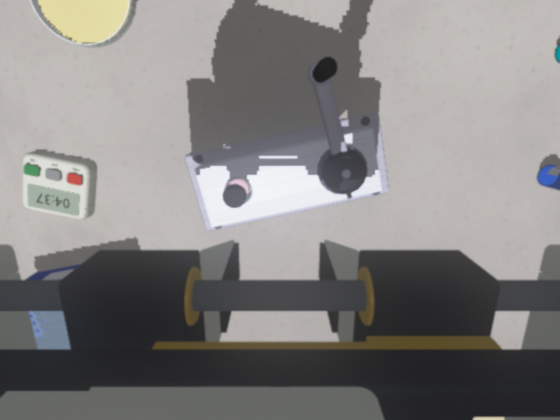

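The vial stands in the well with its cap at (235,195), as predicted. The post's top is at (325,69) and the hub's tell at (346,173), so the lever stands at about 198°, its post near (468,-59). Next I straddle the post, with the closing axis across the lever.

>>> {"method": "carry_out", "body": {
  "plan": [
    {"tx": -25,"ty": 7,"tz": 0,"rx": 0,"ry": 0,"rz": 0.08},
    {"tx": -25,"ty": 8,"tz": 0,"rx": 0,"ry": 0,"rz": 0.08},
    {"tx": -25,"ty": 8,"tz": 0,"rx": 0,"ry": 0,"rz": 0.08},
    {"tx": -26,"ty": 8,"tz": 0,"rx": 0,"ry": 0,"rz": 0.08},
    {"tx": 0,"ty": 0,"tz": -20,"rx": 0,"ry": 0,"rz": 0},
    {"tx": 0,"ty": 0,"tz": -35,"rx": 0,"ry": 0,"rz": 0},
    {"tx": 0,"ty": 0,"tz": -20,"rx": 0,"ry": 0,"rz": 0},
    {"tx": 0,"ty": 0,"tz": 0,"rx": 0,"ry": 0,"rz": 0},
    {"tx": 0,"ty": 0,"tz": 0,"rx": 0,"ry": 0,"rz": 0}
  ],
  "gripper": 0.68
}}

```text
time: 10.35
tool_pos: [468.1, -58.8, 111.0]
tcp_rot: [3.141, -0.002, -2.822]
contact_force: [0.4, 0.3, 1.2]
grip_width: 29.3
finger_force: 0.0
```

```bash
python3 - <<'E'
from h import *
a,m=snap('wrist','w5.png'); o=bot.get_obs(); print(o['time'],o['tool_pos'],o['tcp_rot'],o['grip_width'],o['contact_force'])
im=a[180:300,200:360]; cv2.imwrite('pics/c5.png',cv2.cvtColor(cv2.resize(im,None,fx=4,fy=4),cv2.COLOR_RGB2BGR))
print(proj(m,[468,-59,99]))
E
```

```text
10.4 [468.77901183 -58.90895204 111.7511576 ] [-3.14142491e+00  2.04739471e-04 -2.82196126e+00] 29.25719237753247 [-0.00656218  0.10866485  0.58142483]
[282.17859886 249.05019722]
```

View pics/c5.png

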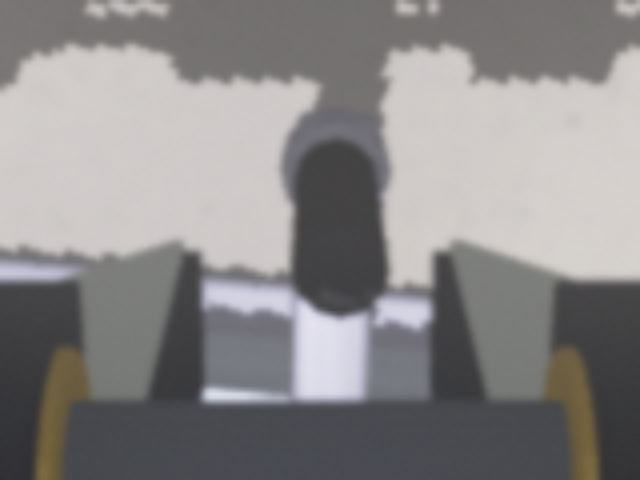

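The post's top at crop (340,290) lies well between the pads (185 and 452), so I can descend around it.

>>> {"method": "carry_out", "body": {
  "plan": [
    {"tx": 0,"ty": 0,"tz": -15,"rx": 0,"ry": 0,"rz": 0},
    {"tx": 0,"ty": 0,"tz": -20,"rx": 0,"ry": 0,"rz": 0},
    {"tx": 0,"ty": 0,"tz": -12,"rx": 0,"ry": 0,"rz": 0},
    {"tx": 0,"ty": 0,"tz": 0,"rx": 0,"ry": 0,"rz": 0},
    {"tx": 0,"ty": 0,"tz": 0,"rx": 0,"ry": 0,"rz": 0}
  ]
}}

```text
time: 10.9
tool_pos: [469.1, -58.6, 65.3]
tcp_rot: [-3.141, 0.001, -2.821]
contact_force: [0.9, -0.1, 0.1]
grip_width: 29.3
finger_force: 0.0
```

```bash
cat > p.py <<'E'
from h import *
# circle path about hub: angle, absolute xy, and step from the previous
C=np.array([548,-32.5]);o=bot.get_obs();print(o['tool_pos'],o['contact_force'],o['moment'])
p0=None
for k in range(0,29):
    th=3.46-0.06*k; p=C+85*np.array([np.cos(th),np.sin(th)])
    print(k,round(th,2),p.round(1),'' if p0 is None else (p-p0).round(1)); p0=p
E
python3 p.py
```

```text
[469.12575296 -58.63547516  65.31434116] [ 0.9492298  -0.11444966  0.14407749] [0.07029631 0.0248689  0.05838609]
0 3.46 [467.3 -59.1] 
1 3.4 [465.8 -54.2] [-1.5  4.9]
2 3.34 [464.7 -49.3] [-1.2  5. ]
3 3.28 [463.8 -44.2] [-0.9  5. ]
4 3.22 [463.3 -39.2] [-0.6  5.1]
5 3.16 [463.  -34.1] [-0.2  5.1]
6 3.1 [463.1 -29. ] [0.1 5.1]
7 3.04 [463.4 -23.9] [0.4 5.1]
8 2.98 [464.1 -18.8] [0.7 5.1]
9 2.92 [465.1 -13.8] [1. 5.]
10 2.86 [466.3  -8.9] [1.3 4.9]
11 2.8 [467.9  -4. ] [1.6 4.9]
12 2.74 [469.8   0.7] [1.9 4.8]
13 2.68 [471.9   5.4] [2.1 4.6]
14 2.62 [474.3   9.9] [2.4 4.5]
15 2.56 [477.   14.2] [2.7 4.3]
16 2.5 [479.9  18.4] [2.9 4.2]
17 2.44 [483.1  22.4] [3.2 4. ]
18 2.38 [486.5  26.2] [3.4 3.8]
19 2.32 [490.1  29.7] [3.6 3.6]
20 2.26 [493.9  33.1] [3.8 3.4]
21 2.2 [498.   36.2] [4.  3.1]
22 2.14 [502.2  39.1] [4.2 2.9]
23 2.08 [506.6  41.7] [4.4 2.6]
24 2.02 [511.1  44.1] [4.5 2.4]
25 1.96 [515.7  46.1] [4.7 2.1]
26 1.9 [520.5  47.9] [4.8 1.8]
27 1.84 [525.4  49.4] [4.9 1.5]
28 1.78 [530.3  50.6] [5.  1.2]
```

>>> {"method": "carry_out", "body": {
  "plan": [
    {"tx": -1.5,"ty": 4.9,"tz": 0,"rx": 0,"ry": 0,"rz": -0.06},
    {"tx": -1.2,"ty": 5.0,"tz": 0,"rx": 0,"ry": 0,"rz": -0.06},
    {"tx": -0.9,"ty": 5.0,"tz": 0,"rx": 0,"ry": 0,"rz": -0.06},
    {"tx": -0.6,"ty": 5.1,"tz": 0,"rx": 0,"ry": 0,"rz": -0.06},
    {"tx": -0.2,"ty": 5.1,"tz": 0,"rx": 0,"ry": 0,"rz": -0.06},
    {"tx": 0.1,"ty": 5.1,"tz": 0,"rx": 0,"ry": 0,"rz": -0.06},
    {"tx": 0,"ty": 0,"tz": 0,"rx": 0,"ry": 0,"rz": 0}
  ]
}}

```text
time: 11.6
tool_pos: [464.9, -28.0, 65.6]
tcp_rot: [-3.141, 0.002, 3.102]
contact_force: [-0.0, -0.3, 0.4]
grip_width: 29.4
finger_force: 0.0
```

>>> {"method": "carry_out", "body": {
  "plan": [
    {"tx": 0.2,"ty": 2.5,"tz": 0,"rx": 0,"ry": 0,"rz": -0.03},
    {"tx": 0.2,"ty": 2.6,"tz": 0,"rx": 0,"ry": 0,"rz": -0.03},
    {"tx": 0,"ty": 0,"tz": 0,"rx": 0,"ry": 0,"rz": 0}
  ]
}}

```text
time: 11.9
tool_pos: [465.2, -23.2, 65.2]
tcp_rot: [-3.141, 0.002, 3.043]
contact_force: [-0.5, -0.3, 0.3]
grip_width: 29.3
finger_force: 0.0
```

>>> {"method": "carry_out", "body": {
  "plan": [
    {"tx": 0.3,"ty": 2.6,"tz": 0,"rx": 0,"ry": 0,"rz": -0.03},
    {"tx": 0.4,"ty": 2.5,"tz": 0,"rx": 0,"ry": 0,"rz": -0.03}
  ]
}}

```text
time: 12.1
tool_pos: [465.7, -18.3, 65.0]
tcp_rot: [-3.141, 0.001, 2.983]
contact_force: [-0.1, -1.3, 0.2]
grip_width: 29.3
finger_force: 0.4
```

>>> {"method": "carry_out", "body": {
  "plan": [
    {"tx": 0.5,"ty": 2.5,"tz": 0,"rx": 0,"ry": 0,"rz": -0.03},
    {"tx": 0.5,"ty": 2.5,"tz": 0,"rx": 0,"ry": 0,"rz": -0.03}
  ]
}}

```text
time: 12.3
tool_pos: [466.6, -13.3, 64.9]
tcp_rot: [-3.141, 0.001, 2.923]
contact_force: [-0.1, -0.8, 0.1]
grip_width: 29.0
finger_force: 0.4
```

>>> {"method": "carry_out", "body": {
  "plan": [
    {"tx": 0.6,"ty": 2.5,"tz": 0,"rx": 0,"ry": 0,"rz": -0.03},
    {"tx": 0.7,"ty": 2.4,"tz": 0,"rx": 0,"ry": 0,"rz": -0.03}
  ]
}}

```text
time: 12.5
tool_pos: [467.9, -8.4, 64.9]
tcp_rot: [-3.142, 0.001, 2.863]
contact_force: [-0.6, -1.0, 1.1]
grip_width: 29.8
finger_force: 0.4
```

>>> {"method": "carry_out", "body": {
  "plan": [
    {"tx": 0.8,"ty": 2.5,"tz": 0,"rx": 0,"ry": 0,"rz": -0.03},
    {"tx": 0.8,"ty": 2.4,"tz": 0,"rx": 0,"ry": 0,"rz": -0.03}
  ]
}}

```text
time: 12.7
tool_pos: [469.4, -3.4, 64.9]
tcp_rot: [3.142, 0.001, 2.803]
contact_force: [-0.7, -0.2, 1.7]
grip_width: 29.1
finger_force: 0.4
```

>>> {"method": "carry_out", "body": {
  "plan": [
    {"tx": 0.9,"ty": 2.4,"tz": 0,"rx": 0,"ry": 0,"rz": -0.03},
    {"tx": 1.0,"ty": 2.4,"tz": 0,"rx": 0,"ry": 0,"rz": -0.03}
  ]
}}

```text
time: 12.9
tool_pos: [471.3, 1.4, 64.9]
tcp_rot: [3.142, 0.001, 2.743]
contact_force: [-0.4, -0.9, 0.2]
grip_width: 29.3
finger_force: 0.4
```

>>> {"method": "carry_out", "body": {
  "plan": [
    {"tx": 1.0,"ty": 2.3,"tz": 0,"rx": 0,"ry": 0,"rz": -0.03},
    {"tx": 1.1,"ty": 2.3,"tz": 0,"rx": 0,"ry": 0,"rz": -0.03}
  ]
}}

```text
time: 13.1
tool_pos: [473.4, 6.0, 64.9]
tcp_rot: [3.141, 0.001, 2.683]
contact_force: [0.2, -1.0, -0.1]
grip_width: 29.7
finger_force: 0.4
```

>>> {"method": "carry_out", "body": {
  "plan": [
    {"tx": 1.2,"ty": 2.3,"tz": 0,"rx": 0,"ry": 0,"rz": -0.03},
    {"tx": 1.2,"ty": 2.2,"tz": 0,"rx": 0,"ry": 0,"rz": -0.03}
  ]
}}

```text
time: 13.3
tool_pos: [475.8, 10.5, 64.9]
tcp_rot: [3.141, 0.001, 2.623]
contact_force: [0.2, -0.7, 1.3]
grip_width: 29.4
finger_force: 0.4
```

>>> {"method": "carry_out", "body": {
  "plan": [
    {"tx": 1.3,"ty": 2.2,"tz": 0,"rx": 0,"ry": 0,"rz": -0.03},
    {"tx": 1.4,"ty": 2.1,"tz": 0,"rx": 0,"ry": 0,"rz": -0.03}
  ]
}}

```text
time: 13.5
tool_pos: [478.5, 14.8, 64.9]
tcp_rot: [3.141, 0.001, 2.563]
contact_force: [-0.9, -0.7, 0.5]
grip_width: 29.3
finger_force: 0.4
```

>>> {"method": "carry_out", "body": {
  "plan": [
    {"tx": 1.4,"ty": 2.1,"tz": 0,"rx": 0,"ry": 0,"rz": -0.03},
    {"tx": 1.5,"ty": 2.1,"tz": 0,"rx": 0,"ry": 0,"rz": -0.03}
  ]
}}

```text
time: 13.7
tool_pos: [481.4, 18.9, 64.9]
tcp_rot: [3.141, 0.001, 2.503]
contact_force: [-0.1, -0.1, -0.5]
grip_width: 29.5
finger_force: 0.4
```

>>> {"method": "carry_out", "body": {
  "plan": [
    {"tx": 1.6,"ty": 2.0,"tz": 0,"rx": 0,"ry": 0,"rz": -0.03},
    {"tx": 1.6,"ty": 2.0,"tz": 0,"rx": 0,"ry": 0,"rz": -0.03}
  ]
}}

```text
time: 13.9
tool_pos: [484.6, 23.0, 64.8]
tcp_rot: [3.141, 0.001, 2.443]
contact_force: [-0.9, -1.4, 0.2]
grip_width: 29.3
finger_force: 0.5
```

>>> {"method": "carry_out", "body": {
  "plan": [
    {"tx": 1.7,"ty": 1.9,"tz": 0,"rx": 0,"ry": 0,"rz": -0.03},
    {"tx": 1.7,"ty": 1.9,"tz": 0,"rx": 0,"ry": 0,"rz": -0.03}
  ]
}}

```text
time: 14.1
tool_pos: [488.0, 26.7, 64.9]
tcp_rot: [3.141, 0.001, 2.383]
contact_force: [-0.3, -0.8, 0.7]
grip_width: 29.7
finger_force: 0.7
```

>>> {"method": "carry_out", "body": {
  "plan": [
    {"tx": 1.8,"ty": 1.8,"tz": 0,"rx": 0,"ry": 0,"rz": -0.03},
    {"tx": 1.8,"ty": 1.8,"tz": 0,"rx": 0,"ry": 0,"rz": -0.03}
  ]
}}

```text
time: 14.3
tool_pos: [490.4, 29.0, 64.5]
tcp_rot: [-3.138, 0.0, 2.324]
contact_force: [-3.8, -9.2, 0.4]
grip_width: 29.7
finger_force: 4.9
```

>>> {"method": "carry_out", "body": {
  "plan": [
    {"tx": 1.9,"ty": 1.7,"tz": 0,"rx": 0,"ry": 0,"rz": -0.03}
  ]
}}

```text
time: 14.4
tool_pos: [492.1, 30.6, 64.4]
tcp_rot: [-3.138, 0.0, 2.294]
contact_force: [-4.1, -9.6, 0.8]
grip_width: 29.3
finger_force: 4.9
```

>>> {"method": "carry_out", "body": {
  "plan": [
    {"tx": 1.9,"ty": 1.7,"tz": 0,"rx": 0,"ry": 0,"rz": -0.03},
    {"tx": 2.0,"ty": 1.6,"tz": 0,"rx": 0,"ry": 0,"rz": -0.03}
  ]
}}

```text
time: 14.6
tool_pos: [495.8, 33.8, 64.4]
tcp_rot: [-3.137, 0.0, 2.234]
contact_force: [-5.3, -10.2, 0.8]
grip_width: 29.6
finger_force: 4.9
```

The force has plateaued (finger force steady at 4.9 N) while the post follows fully, so the limiter is slipping: about 0.085–0.115 rad so far. I add 0.06 rad, then back off.

>>> {"method": "carry_out", "body": {
  "plan": [
    {"tx": 2.0,"ty": 1.6,"tz": 0,"rx": 0,"ry": 0,"rz": -0.03},
    {"tx": 2.1,"ty": 1.5,"tz": 0,"rx": 0,"ry": 0,"rz": -0.03}
  ]
}}

```text
time: 14.8
tool_pos: [499.8, 36.9, 64.3]
tcp_rot: [-3.137, 0.0, 2.173]
contact_force: [-5.1, -9.1, 0.9]
grip_width: 29.4
finger_force: 4.9
```

>>> {"method": "carry_out", "body": {
  "plan": [
    {"tx": -2,"ty": -1.5,"tz": 0,"rx": 0,"ry": 0,"rz": 0},
    {"tx": -2,"ty": -1.5,"tz": 0,"rx": 0,"ry": 0,"rz": 0},
    {"tx": -2,"ty": -1.6,"tz": 0,"rx": 0,"ry": 0,"rz": 0},
    {"tx": 0,"ty": 0,"tz": 0,"rx": 0,"ry": 0,"rz": 0},
    {"tx": 0,"ty": 0,"tz": 0,"rx": 0,"ry": 0,"rz": 0}
  ]
}}

```text
time: 15.3
tool_pos: [495.3, 34.2, 64.5]
tcp_rot: [3.141, 0.0, 2.172]
contact_force: [0.6, 0.9, -1.5]
grip_width: 29.2
finger_force: 0.0
```

>>> {"method": "carry_out", "body": {
  "plan": [
    {"tx": 0,"ty": 0,"tz": 10,"rx": 0,"ry": 0,"rz": 0},
    {"tx": 0,"ty": 0,"tz": 25,"rx": 0,"ry": 0,"rz": 0},
    {"tx": 0,"ty": 0,"tz": 35,"rx": 0,"ry": 0,"rz": 0},
    {"tx": 0,"ty": 0,"tz": 30,"rx": 0,"ry": 0,"rz": 0},
    {"tx": 30,"ty": -30,"tz": 0,"rx": 0,"ry": 0,"rz": 0.14},
    {"tx": 30,"ty": -30,"tz": 0,"rx": 0,"ry": 0,"rz": 0.14},
    {"tx": 15,"ty": -30,"tz": 0,"rx": 0,"ry": 0,"rz": 0.14},
    {"tx": 0,"ty": -10,"tz": 0,"rx": 0,"ry": 0,"rz": 0.14},
    {"tx": 0,"ty": 0,"tz": 0,"rx": 0,"ry": 0,"rz": 0.14},
    {"tx": 0,"ty": 0,"tz": 0,"rx": 0,"ry": 0,"rz": 0.14},
    {"tx": 0,"ty": 0,"tz": 0,"rx": 0,"ry": 0,"rz": 0.13},
    {"tx": 0,"ty": 0,"tz": 0,"rx": 0,"ry": 0,"rz": 0}
  ]
}}

```text
time: 16.5
tool_pos: [570.3, -65.8, 165.0]
tcp_rot: [-3.142, 0.001, -3.14]
contact_force: [0.1, 0.7, 0.6]
grip_width: 29.6
finger_force: 0.0
```

```bash
python3 - <<'E'
from h import *
a,m=snap('wrist','w6.png'); o=bot.get_obs(); print(o['time'],o['tool_pos'],o['tcp_rot'],o['contact_force'])
u,v=proj(m,[548,-33,58]).astype(int);p=proj(m,[570,-130,63]); print(u,v,p)
hub=a[max(v-60,0):v+50,u-60:u+60]; 
w=a[100:250,180:400]
f=lambda i,s:cv2.resize(i,s,interpolation=cv2.INTER_CUBIC)
x=np.hstack([f(hub,(480,int(480*hub.shape[0]/120))),np.zeros((int(480*hub.shape[0]/120),320,3),np.uint8)])
q=f(a,(320,240)); x[:240,480:]=q
cv2.imwrite('pics/c6.png',cv2.cvtColor(x,cv2.COLOR_RGB2BGR))
E
```

```text
16.55 [570.31366991 -65.76186179 164.94089028] [-3.14158500e+00  5.45558130e-04  3.13927621e+00] [-0.47681526 -0.17633741  0.31781904]
321 175 [201.62770787 203.57793299]
```

View pics/c6.png

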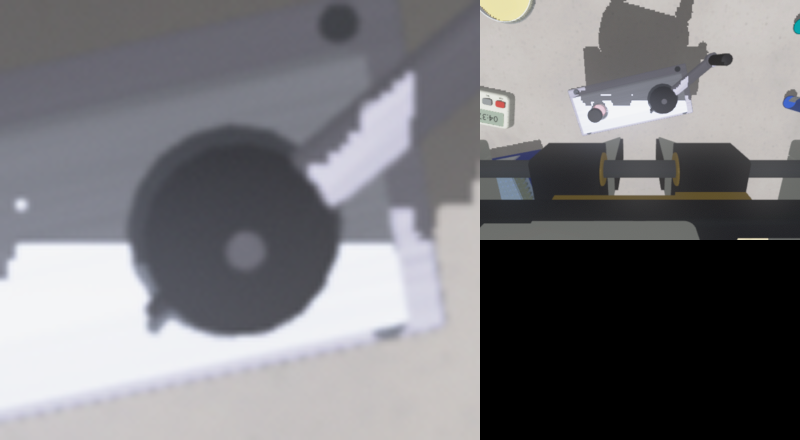

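The lever now points to the upper right, the nibs at (155,300)–(155,325) have parted slightly, and the vial stands in the well. That agrees with about 0.15–0.17 rad of slip, so I hand in.

```bash
python3 -c "
from plant import bot
print(bot.close_job())"
```

```text
the job is handed in; nothing more can be done
None
```

The vial is home and upright in the well, the lever is clamped with an estimated 0.15–0.17 rad (about 9 degrees) of limiter slip, the arm is clear, and the job was handed in at about 17 s; no verdict came back.

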